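# Fill the keepsake box with beads

### The arm

A 6-joint arm with a two-finger parallel gripper is mounted at the origin on the work surface. World frame = base frame: x ahead of the robot, y to its left, z up, the work surface at z = 0. Lengths are in m, angles in degrees, forces in N, time in s.
With the tool pointing down it reaches from about 0.25 to 0.725 m from the base axis. Payload 9.7 kg.
Tool frame: the origin (TCP) lies midway between the tips of the shut fingers; the grasp point (between the pads) lies 19 mm behind it (bot.pinch_z is the distance from the TCP to the grasp point, in m); z points along the fingers, y is the line along which they close (so a half turn about z gives the same grasp; the last joint's range is limited). The gripper opens to 85 mm and grips with 20 to 120 N. Pads are 22 mm wide; open, the fingers measure 114 mm over their backs; the gripper's body (76 mm by 85 mm) begins 54 mm behind the grasp point. The pads swing forward as they close: fully open they stand 13 mm farther back than shut.
Start: joints at [-63.656, 4.979, 10.078, 95.1, 0, 90], TCP at [0.244, -0.493, 0.231] pointing down, gripper open.
Joint ranges: [-179.16, 179.16], [-48.56, 103.87], [-65.8, 70.77], [-126.05, 130.52], [-82.76, 87.17], [-180, 180]. Speed limits (degrees/s): [127.2, 127.2, 147.25, 180, 180, 180].

### API

Orientations are given as [roll, pitch, yaw] about the fixed x, y, z axes, in that order (R = Rz(yaw) Ry(pitch) Rx(roll)).
In Python, from workcell import sensors, camera, camera_params, ticket, bot gives the robot as it stands.
- The arm moves only by the shell command python3 -m jog 'ROWS' [FORCE]. ROWS is JSON, a list that holds one entry, the list of rows, each a list of 5 numbers: the shift along the world's x, y, z in units of 50 mm (1.0 is 50 mm), then the turn about the world's z in units of 5 degrees (1.0 is 5 degrees), then the opening, from 0 (shut) to 1 (fully open). In form: [[[tx, ty, tz, yaw, grip], ...]]. A call has 1 to 8 rows; each row shifts and turns the commanded pose from where the row before left it; what a row does not reach is not made up. A row lasts 1/10 s, in which the tool goes at most 50 mm and 8.59 degrees, less where a joint would pass 70% of its speed; a pose out of reach is approached as far as the arm can. A call is refused whole if a number of a shift passes 1 or a number of a turn 1, either way. A call with a gripper value outside its range is refused whole. The fingers move at their own pace and stop on an object; FORCE is the grip in N (left out, the last holds). Time passes only in rows, so rows that do not move let the fingers close. It gives the time, the measured TCP pose, the force, the opening and the grip force at its end, in the units of the state.
- sensors.get_obs(): the state, without advancing time (a new reading comes with each control period).
- camera(name): name is "side" or "top"; returns the picture (400x640x3 uint8, blue, green, red); there is no depth.
- camera_params(name): a dict with "fx", "fy", "cx", "cy" (pixels), "k1" (the pictures are not rectified: a ray, as slopes to the right and down, at radius r is drawn at 1 + k1 r^2 times it, then the intrinsics apply), "T" (4x4, takes a point from camera to world coordinates). Camera axes: x right, y down, z forward; pixel columns grow to the right and rows downward; lengths in m; the calibration is good to about 2 mm. A picture is of the moment at which its call begins. camera_params takes no time and is no camera call.
- ticket.job_done(): hands the job in; it is judged then, once.
The state is a dict: "time": time; "q": joint angles; "qd": joint speeds; "joint_efforts": joint torques, N m; "ee_pos": TCP position; "tcp_rot": TCP orientation; "wrist_force": force on the tool from outside, world axes, zero at the start; "torque": the same for the moment, N m; "opening": finger opening in m; "grasp_force": force on a finger pad.
Only numpy, scipy, OpenCV 4.12 (cv2) and the standard library are available. Lean on these libraries where they do the work, as an engineer would, in place of code of your own. Each camera call takes 0.05 s, during which the arm holds its last target. There are 200 camera calls.

### The job

Press the gold button catch on the pink keepsake box and stay on the spring lid as it is released, so that it eases open to its stop and never flies open. Then take the mint-green jug by its handle, turn it so that its spout faces the box, pour all five beads into the open box, and set the jug back down upright on the counter. Leave the jar, the gift carton and the hairbrush where they are.

Things in the scene. Friction and masses are not known exactly. Their poses are not given: they have to be found in the camera images.
- box: Pink open-topped keepsake box fixed to the counter, 140 (its x) x 150 (its y) x 55 mm high, walls and floor 6 mm. Origin at the centre of its underside; +x points to the hinge, -x to the front, where a red block (x -92 to -70 mm, 64 mm wide, 54 mm high) carries the button. The closed lid's top is 67 mm above the counter.
- lid (a joint): Lilac lid, 140 x 150 x 12 mm, 150 g, hinged at the box's +x top edge. 0 rad shut, 1.65 rad fully open against its stop, just past upright. A spring pushes it open all the way (0.4 to 1 N at the front edge) and holds it there. The catch lets go when the button is 4 to 5 mm down; then, unless something stands in its way, the lid flies open at over 5 rad/s. It cannot be shut again without the button.
- lid_hinge (a point): Middle of the hinge axis, at the box's point x = 70, y = 0, z = 55 mm; the axis runs along the box's y. The lid lies just above the axis when shut and beyond it (+x) when open.
- lid_edge (a point): Middle of the lid's free (front) edge, on its outer (top) face, 140 mm from the hinge; moves with the lid. A closed fingertip set across the gap, half on the button and half over the lid, releases the lid and stops it after some 7 mm; it can then go up and over in an arc with the lid leaning on it.
- button (a joint): Gold oblong push button on the front block, 14 mm along the box's x by 40 mm along its y. 0 m at rest, 0.007 m fully down (pressed straight down, springs back). Starts to move at 1.5 N, 5 N fully down.
- button_top (a point): Centre of the button's top at rest, 81 mm above the counter (14 mm above the lid's top), at the box's x = -80 mm; does not move with the button. The gap from button to lid edge is 3 mm.
- jug: Mint-green jug, loose, about 180 g, holding five beads: round body 88 mm across, 62 mm high, floor 5 mm. Origin at the centre of its underside; +x points to the spout, -x to the handle. The spout is an open chute rising at 43 degrees from the floor to its lip, 36 mm wide inside there; the beads roll out when the jug is tipped forward by more than about 50 degrees.
- jug_grip (a point): Middle of the jug's handle grip, 72 mm behind the jug's axis and 50 mm above its underside. The handle is a rose-red flat loop, 14 mm thick across the jug's y, its top bar from 44 to 62 mm high and from 44 to 93 mm behind the axis; nothing stands beside it.
- jug_lip (a point): Middle of the spout's lip, at the rim: 80 mm ahead of the jug's axis, 62 mm above its underside. Should beads bridge in the spout, rocking the jug back and tipping it again (to about 75 degrees) frees them.
- jar: Bystander: glass jar with a rose-red cap, 66 mm across, 100 mm high, loose. Origin at the centre of its underside. It stands on the other side of the box from the jug.
- carton: Bystander: sky-blue gift carton with a cream ribbon, 70 x 70 x 60 mm, loose. Origin at the centre of its underside.
- brush: Bystander: lilac hairbrush, about 180 mm long, lying on the counter, loose. Its x runs along its length.
- bead1_center (a point): Centre of the rose red bead, a smooth ball of 18 mm diameter and 10 g that starts in the jug.
- bead2_center (a point): Centre of the gold yellow bead, a smooth ball of 18 mm diameter and 10 g that starts in the jug.
- bead3_center (a point): Centre of the sky blue bead, a smooth ball of 18 mm diameter and 10 g that starts in the jug.
- bead4_center (a point): Centre of the lilac bead, a smooth ball of 18 mm diameter and 10 g that starts in the jug.
- bead5_center (a point): Centre of the green glass bead, a smooth ball of 18 mm diameter and 10 g that starts in the jug.
Not all that is in view belongs to the job. Several things look just like the box: the one meant starts farthest to the robot's left. Several things look just like the jug: the one meant starts farthest from the robot's base.

How it is judged:
By the outcome, as a careful person would: the job done as asked, in the order asked, and still so for the second after the job is handed in, with the robot touching nothing.
It also fails if it takes over 72 s, if anything falls off the work surface, if the arm or the gripper's body presses on something with over 40 N, if the wrist force passes 120 N, or if a joint passes its speed limit or range.

## Working session

There is one attempt and no reset: what is moved stays moved. The work goes in short steps, Python scripts to look and compute and a shell command to move; the robot and the scene stay as the last step left them, time stands still between calls to the robot, and variables do not carry over. Pictures are saved under pics/ and viewed, at most 10 in all, crops included, and the job is handed in when it is done.

```bash
mkdir -p pics; ls
python3 - <<'E'
from workcell import sensors, camera, camera_params, ticket, bot
import cv2,numpy as np
o=sensors.get_obs(); print({k:np.round(v,3) for k,v in o.items()}); print(bot.pinch_z)
for n in("top","side"):
    cv2.imwrite(f"pics/{n}0.png",camera(n)); p=camera_params(n); print({k:np.round(v,4).tolist() for k,v in p.items()})
E
```

```text
pics
{'time': np.float64(0.0), 'q': array([-63.655,   5.01 ,  10.035,  95.101,   0.   ,  90.   ]), 'qd': array([ 0.003,  0.041, -0.12 , -0.006,  0.041,  0.058]), 'joint_efforts': array([-3.0000e-03, -5.2039e+01,  4.6481e+01,  1.6000e-02, -0.0000e+00,
       -0.0000e+00]), 'ee_pos': array([ 0.244, -0.493,  0.231]), 'tcp_rot': array([-179.925,   -0.   ,   26.345]), 'wrist_force': array([ 1.03 ,  0.137, -0.324]), 'torque': array([-0.04 , -0.022,  0.002]), 'grasp_force': np.float64(0.0), 'opening': np.float64(0.085)}
0.0187
{'fx': 371.424, 'fy': 371.424, 'cx': 321.162, 'cy': 199.015, 'k1': 0.0121, 'T': [[-0.0081, -0.9839, 0.1783, 0.3934], [-1.0, 0.0084, 0.0008, -0.0585], [-0.0023, -0.1783, -0.984, 0.9401], [0.0, 0.0, 0.0, 1.0]]}
{'fx': 516.6635, 'fy': 516.6635, 'cx': 317.7406, 'cy': 210.5395, 'k1': -0.0114, 'T': [[-0.8747, -0.3692, 0.314, 0.1347], [-0.4847, 0.6603, -0.5737, 0.6769], [0.0045, -0.654, -0.7565, 1.0424], [0.0, 0.0, 0.0, 1.0]]}
```

View images.

View pics/top0.png

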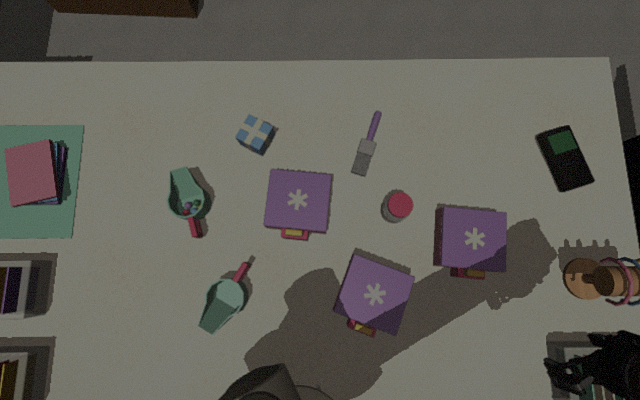

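View pics/side0.png

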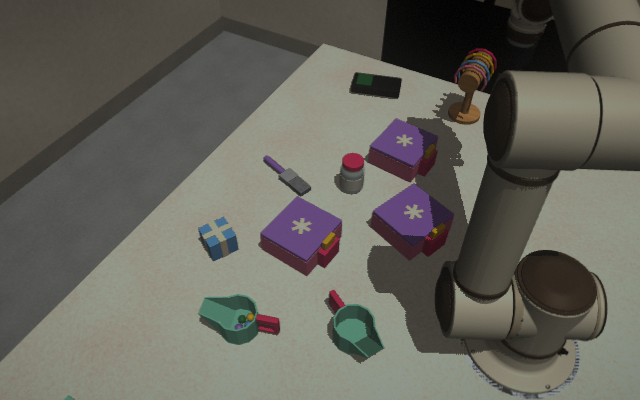

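Top view: boxes at (297,200), (374,293) and (475,238). Since +y is image-left, the leftmost is (297,200), which also has the jar on its far side. Jugs are at (187,195) with beads and (223,305). The one farthest from the base is (187,195). I'll confirm both in a crop.

```bash
cat > h.py <<'E'
import cv2,numpy as np
from workcell import sensors,camera,camera_params
def K(p): return np.array([[p['fx'],0,p['cx']],[0,p['fy'],p['cy']],[0,0,1.]])
def proj(n,P):
    p=camera_params(n);Ti=np.linalg.inv(np.array(p['T']))
    return cv2.projectPoints(np.asarray(P,float).reshape(-1,3),cv2.Rodrigues(Ti[:3,:3])[0],Ti[:3,3],K(p),np.array([p['k1'],0,0,0.]))[0][:,0]
def back(n,uv,z):
    p=camera_params(n);T=np.array(p['T'])
    x=cv2.undistortPoints(np.asarray(uv,float).reshape(-1,1,2),K(p),np.array([p['k1'],0,0,0.]))[:,0]
    d=np.c_[x,np.ones(len(x))]@T[:3,:3].T
    return T[:3,3]+d*((z-T[2,3])/d[:,2])[:,None]
E
python3 - <<'E'
import cv2
a=cv2.imread("pics/top0.png")[150:250,160:345]; b=cv2.imread("pics/side0.png")[190:345,195:365]
f=4
c=cv2.resize(a,None,fx=f,fy=f,interpolation=2)
cv2.imwrite("pics/c1.png",c)
cv2.imwrite("pics/c2.png",cv2.resize(b,(170*38//10,155*38//10),interpolation=2))
E
```

```text
(no output)
```

View pics/c1.png

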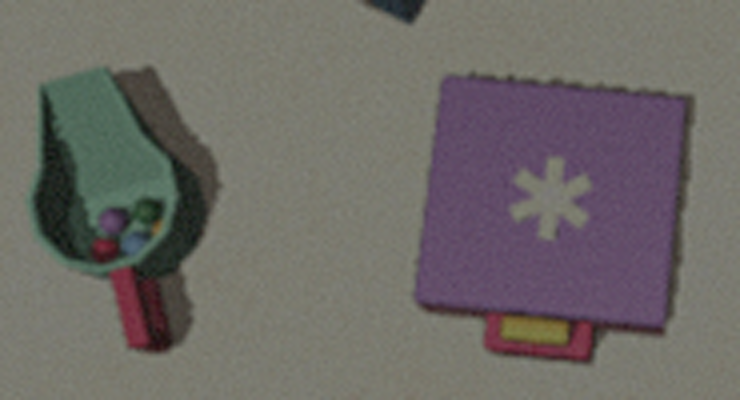

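View pics/c2.png

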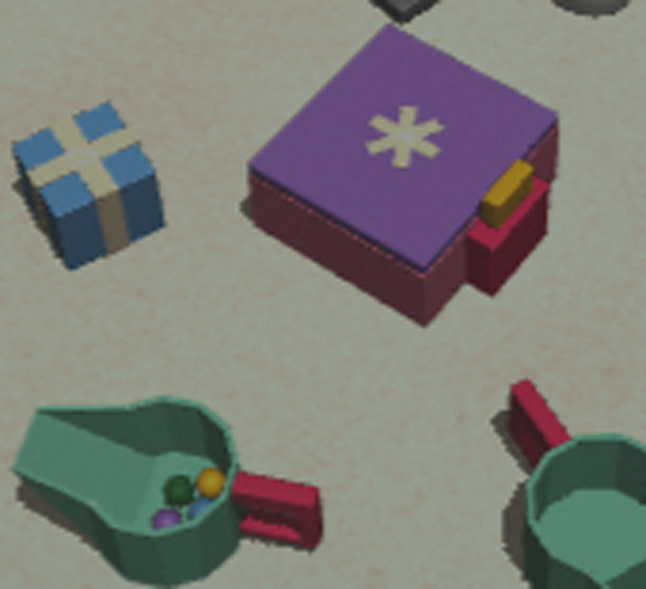

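Both are confirmed: the box has its button toward the robot, and the far jug holds the beads with its handle toward the robot. Next I fit the poses.

Run:
```python
from h import *
T=lambda l:np.array([[160+(x+.5)/4-.5,150+(y+.5)/4-.5] for x,y in l])
S=lambda l:np.array([[195+(x+.5)/3.8-.5,190+(y+.5)/3.8-.5] for x,y in l])
np.set_printoptions(precision=4,suppress=True)
from scipy.optimize import least_squares
def fit(loc,t,s,x0):
    loc=np.array(loc)
    def W(x):
        c,si=np.cos(x[2]),np.sin(x[2]);return np.c_[x[0]+c*loc[:,0]-si*loc[:,1],x[1]+si*loc[:,0]+c*loc[:,1],loc[:,2]]
    f=lambda x:np.r_[(proj("top",W(x))-t).ravel(),(proj("side",W(x))-s).ravel()]
    r=least_squares(f,x0);print(r.x[:2],np.degrees(r.x[2]),"res",r.fun.reshape(-1,2).round(1).tolist());return r.x
a=T([(443,75),(690,97),(667,328),(418,303)]);b=S([(250,165),(390,25),(557,118),(425,268)])
print(back("top",a,.067),back("side",b,.067))
L=[(.07,.075,.067),(.07,-.075,.067),(-.07,-.075,.067),(-.07,.075,.067)]
B=fit(L,a,b,[.45,0,0])
# jug: lip corners L,R, handle top bar centre line end, 
a=T([(42,87),(108,68),(147,347)]);b=S([(15,468),(40,410),(320,488)])
print(back("top",a,.062),back("side",b,.062))
J=fit([(.08,.02,.062),(.08,-.02,.062),(-.093,0,.062)],a,b,[.45,.28,0])
c,s=np.cos(B[2]),np.sin(B[2])
for n,p in dict(button=(-.08,0),gap=(-.0715,0),hinge=(.07,0)).items(): print(n,B[0]+c*p[0]-s*p[1],B[1]+s*p[0]+c*p[1])
c,s=np.cos(J[2]),np.sin(J[2]);print("grip",J[0]-c*.072,J[1]-s*.072)
# gold centroid
for n,w in(("top",(215,245,275,320)),("side",(225,260,310,345))):
    im=cv2.imread(f"pics/{n}0.png");h=cv2.cvtColor(im,cv2.COLOR_BGR2HSV)
    m=cv2.inRange(h,(18,110,60),(32,255,255));k=np.zeros_like(m);k[w[0]:w[1],w[2]:w[3]]=m[w[0]:w[1],w[2]:w[3]]
    y,x=np.nonzero(k);print(n,len(x),back(n,[(x.mean(),y.mean())],.079))
# bystanders
for nm,uv,z in(("jar",(398,205),.1),("carton",(255,133),.06)): print(nm,back("top",[uv],z))
```

```text
[[ 0.6282  0.0648  0.067 ]
 [ 0.6132 -0.0848  0.067 ]
 [ 0.4736 -0.0694  0.067 ]
 [ 0.4896  0.0773  0.067 ]] [[ 0.6252  0.067   0.067 ]
 [ 0.6087 -0.0796  0.067 ]
 [ 0.4733 -0.0622  0.067 ]
 [ 0.489   0.082   0.067 ]]
[ 0.5505 -0.0013] -6.124331826989492 res [[-0.4, 0.0], [-0.6, 0.4], [-0.4, 0.3], [-1.5, 0.3], [-0.8, -0.8], [-0.4, -1.4], [1.3, -1.6], [0.3, -0.4]]
[[0.624  0.3091 0.062 ]
 [0.6356 0.2697 0.062 ]
 [0.4655 0.2372 0.062 ]] [[0.6241 0.3111 0.062 ]
 [0.6348 0.2738 0.062 ]
 [0.4674 0.238  0.062 ]]
[0.5542 0.2663] 17.99421703772918 res [[-0.4, -0.0], [-0.9, -0.3], [-0.2, -0.1], [0.3, -0.4], [-0.1, -0.9], [0.8, 0.2]]
button 0.47096042620754774 0.007208189004273279
gap 0.4794119143892317 0.006301355218590609
hinge 0.620104335296089 -0.008794760154832654
grip 0.4857050145591475 0.24409953433529458
top 98 [[0.4723 0.0076 0.079 ]]
side 127 [[0.4683 0.0148 0.079 ]]
jar [[ 0.5302 -0.2336  0.1   ]]
carton [[0.7212 0.1054 0.06  ]]
```

```bash
python3 -m jog '[[[0.3,0.65,0,-0.8,0],[0.3,0.65,0,-0.8,0],[0.3,0.65,0,-0.8,0],[0.3,0.65,0,-0.8,0],[0.3,0.65,0,-0.8,0],[0.3,0.65,0,-0.8,0],[0.3,0.65,0,-0.8,0],[0.3,0.65,0,-0.8,0]]]' 40; python3 -m jog '[[[0.33,0.68,-0.2,-0.1,0],[0.33,0.68,-0.2,0,0],[0.33,0.68,-0.2,0,0],[0.33,0.68,-0.2,0,0],[0.33,0.68,-0.2,0,0],[0.33,0.68,-0.2,0,0],[0.33,0.68,-0.2,0,0],[0,0,-0.2,0,0]]]'
python3 - <<'E'
from h import *
for n in("top","side"):cv2.imwrite(f"pics/{n}1.png",camera(n))
o=sensors.get_obs();p=o['ee_pos'];print(o['time'],p,o['tcp_rot'],o['wrist_force'],proj("top",p),proj("side",p))
s=cv2.imread("pics/side1.png")[190:300,250:390];cv2.imwrite("pics/c3.png",cv2.resize(s,None,fx=5,fy=5,interpolation=2))
E
```

```text
time: 0.9
ee_pos: [0.3643, -0.2315, 0.2311]
tcp_rot: [-180.0, 0.0, -5.8]
wrist_force: [0.2, -0.3, 1.0]
opening: 0.0001
grasp_force: 0.0
time: 1.7
ee_pos: [0.4781, -0.024, 0.1502]
tcp_rot: [-178.6, 0.1, -3.6]
wrist_force: [-1.5, 0.4, 0.4]
opening: -0.0001
grasp_force: 0.0
1.8 [ 0.4762656  -0.02550352  0.14954224] [-178.69677248    0.19512324   -3.78976526] [-0.36034346 -0.2921121   0.45524173] [[306.23270469 226.98496548]] [[334.14601959 207.94111586]]
```

View pics/c3.png

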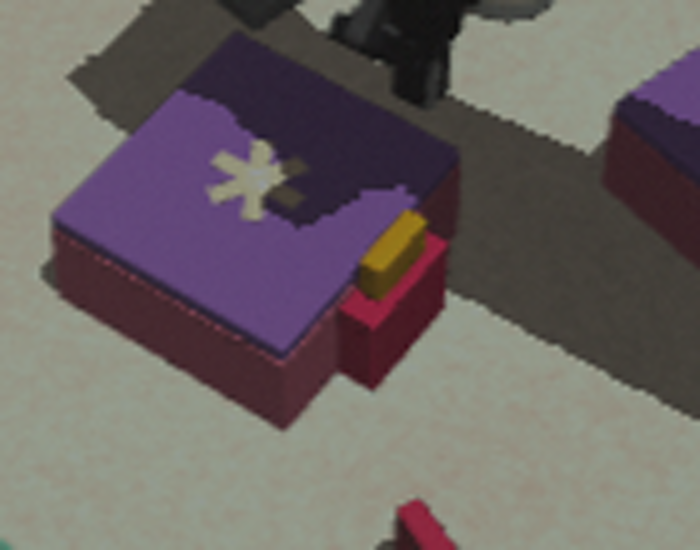

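The crop shows the shut fingertip at about (420,90) above the box's right side, which agrees with its projected position. The gold button is in the open at (392,255).

```bash
python3 -m jog '[[[0.03,0.32,-0.4,-0.4,0],[0.03,0.32,-0.4,0,0],[0,0,-0.3,0,0],[0,0,0,0,0]]]' ; python3 -c "
from h import *
o=sensors.get_obs();print(o['time'],o['ee_pos'],o['tcp_rot'],o['wrist_force'])"
```

```text
time: 2.2
ee_pos: [0.4768, -0.0204, 0.0947]
tcp_rot: [-177.6, 0.2, -3.8]
wrist_force: [-0.4, -0.2, -0.1]
opening: -0.0001
grasp_force: 0.0
2.2 [ 0.47683773 -0.02038854  0.09466277] [-177.57457416    0.19028409   -3.84119654] [-0.42761554 -0.19807477 -0.05341522]
```

```bash
python3 -m jog '[[[0,0,0,0,0],[0,0.2,0.1,0,0]]]' ; python3 -c "
from h import *
o=sensors.get_obs();print(o['time'],o['ee_pos'],o['tcp_rot'],o['q'],o['wrist_force'])"
```

```text
time: 2.4
ee_pos: [0.4779, -0.0155, 0.1021]
tcp_rot: [-177.3, -0.0, -3.4]
wrist_force: [-0.0, 0.3, 0.2]
opening: -0.0001
grasp_force: 0.0
2.4 [ 0.47794921 -0.01554921  0.10206679] [-1.77319898e+02 -2.09660768e-03 -3.40388902e+00] [ -3.46027542  -5.44899988 -14.63083752  80.81870525   2.68010249
 179.94355186] [-0.04096828  0.31730861  0.17863159]
```

Joint 6 is at its limit (yaw = q1 + 180 − q6), so I'll turn the tool +90°. That also suits the jug later.

```bash
python3 -m jog '[[[0,0,0,1,0],[0,0,0,1,0],[0,0.1,0,1,0],[0,0.1,0,1,0],[0,0.1,0,1,0],[0,0.1,0,1,0],[0,0,0,1,0],[0,0,0,1,0]]]' >/dev/null; python3 -m jog '[[[0,0,0,1,0],[0,0,0,1,0],[0,0,0,1,0],[0,0,0,1,0],[0,0,0,1,0],[0,0,0,1,0],[0,0,0,1,0],[0,0,0,1,0]]]'; python3 -m jog '[[[0,0,0,1,0],[0,0,0,0.5,0],[0,0,0,0,0]]]'; python3 -c "
from h import *
o=sensors.get_obs();print(o['time'],o['ee_pos'],o['tcp_rot'],o['q'],o['wrist_force'])"
```

```text
time: 4.0
ee_pos: [0.4784, 0.005, 0.1028]
tcp_rot: [-177.4, -0.0, 76.9]
wrist_force: [-0.4, 0.1, 0.4]
opening: -0.0
grasp_force: 0.0
time: 4.3
ee_pos: [0.4784, 0.005, 0.1026]
tcp_rot: [-177.4, 0.0, 84.2]
wrist_force: [-0.2, 1.3, 0.4]
opening: 0.0
grasp_force: 0.0
4.3 [0.47842263 0.00500652 0.10260904] [-1.77410870e+02  7.81788950e-03  8.41885836e+01] [  0.43639397  -2.74101727 -12.03353284  83.28210634   0.27391378
  96.24183171] [-0.18926747  1.33949957  0.3525854 ]
```

```bash
python3 -m jog '[[[0.02,0.02,-0.17,0,0],[0,0,-0.17,0,0],[0,0,-0.04,0,0],[0,0,-0.04,0,0],[0,0,-0.04,0,0],[0,0,-0.02,0,0],[0,0,0,0,0]]]' 40; python3 -m jog '[[[0,0,-0.02,0,0],[0,0,-0.02,0,0],[0,0,0,0,0]]]'
```

```text
time: 5.0
ee_pos: [0.4788, 0.0058, 0.0774]
tcp_rot: [-177.3, 0.0, 84.1]
wrist_force: [-1.8, 0.1, 2.7]
opening: 0.0001
grasp_force: 1.4
time: 5.3
ee_pos: [0.4789, 0.0058, 0.0754]
tcp_rot: [-177.3, 0.0, 84.1]
wrist_force: [-2.1, -0.4, 5.4]
opening: -0.0001
grasp_force: 2.6
```

```bash
python3 -m jog '[[[0,0,-0.02,0,0],[0,0,0,0,0]]]'
python3 - <<'E'
import numpy as np
th=np.r_[0.055,np.arange(.1,1.7,.055)]
r=np.interp(th,[.055,.7,1.7],[.155,.122,.115]);h=.0145
cx=.07-r*np.cos(th)+.012*np.sin(th);re=np.minimum(r,.14);cz=.055+re*np.sin(th)+.012*np.cos(th)
x=cx+h;d=np.diff(np.c_[x,cz],axis=0)/.05
# world: box yaw -6.1
for t,a,b,X,Z in zip(th[1:],d[:,0],d[:,1],x[1:],cz[1:]): print(f"{t:.2f} [{a*.994:.2f},{-a*.107:.2f},{b:.2f}]  x{.5505+X*.994:.3f} z{Z:.3f}")
E
```

```text
time: 5.5
ee_pos: [0.4789, 0.0058, 0.0745]
tcp_rot: [-177.3, 0.0, 84.1]
wrist_force: [-4.1, 0.6, 5.9]
opening: -0.0001
grasp_force: 2.8
0.10 [0.07,-0.01,0.12]  x0.485 z0.081
0.15 [0.09,-0.01,0.15]  x0.489 z0.088
0.21 [0.10,-0.01,0.15]  x0.494 z0.096
0.27 [0.10,-0.01,0.15]  x0.499 z0.103
0.32 [0.11,-0.01,0.14]  x0.505 z0.110
0.38 [0.12,-0.01,0.13]  x0.511 z0.117
0.43 [0.12,-0.01,0.11]  x0.517 z0.123
0.48 [0.13,-0.01,0.10]  x0.523 z0.128
0.54 [0.13,-0.01,0.09]  x0.530 z0.132
0.59 [0.13,-0.01,0.08]  x0.536 z0.136
0.65 [0.14,-0.01,0.07]  x0.543 z0.140
0.70 [0.13,-0.01,0.06]  x0.550 z0.143
0.76 [0.10,-0.01,0.09]  x0.555 z0.147
0.81 [0.11,-0.01,0.08]  x0.561 z0.151
0.87 [0.11,-0.01,0.07]  x0.566 z0.155
0.92 [0.12,-0.01,0.07]  x0.572 z0.158
0.98 [0.12,-0.01,0.06]  x0.578 z0.161
1.03 [0.12,-0.01,0.05]  x0.584 z0.164
1.09 [0.12,-0.01,0.05]  x0.590 z0.166
1.15 [0.13,-0.01,0.04]  x0.597 z0.168
1.20 [0.13,-0.01,0.03]  x0.603 z0.170
1.25 [0.13,-0.01,0.02]  x0.609 z0.171
1.31 [0.13,-0.01,0.02]  x0.616 z0.172
1.36 [0.13,-0.01,0.01]  x0.622 z0.172
1.42 [0.13,-0.01,0.00]  x0.629 z0.172
1.47 [0.13,-0.01,-0.00]  x0.635 z0.172
1.53 [0.13,-0.01,-0.01]  x0.642 z0.172
1.58 [0.13,-0.01,-0.02]  x0.648 z0.171
1.64 [0.13,-0.01,-0.03]  x0.654 z0.169
1.69 [0.12,-0.01,-0.03]  x0.660 z0.168
```

```bash
python3 -m jog '[[[0.07,-0.01,0.12,0,0],[0.09,-0.01,0.15,0,0],[0.10,-0.01,0.15,0,0],[0.10,-0.01,0.15,0,0],[0,0,0,0,0]]]'
python3 - <<'E'
from h import *
im=camera("side");cv2.imwrite("pics/s2.png",cv2.resize(im[130:330,220:420],None,fx=3,fy=3,interpolation=2))
E
```

```text
time: 6.0
ee_pos: [0.4983, 0.0037, 0.1041]
tcp_rot: [-177.4, 0.0, 84.1]
wrist_force: [0.5, -1.2, 0.8]
opening: -0.0
grasp_force: 0.4
```

View pics/s2.png

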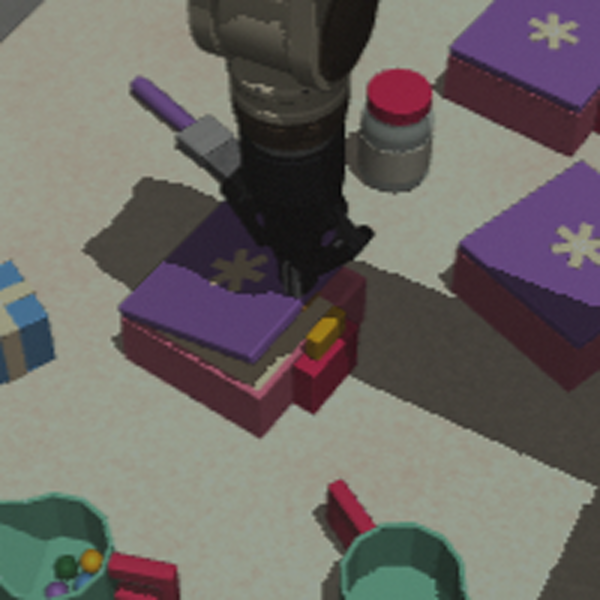

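The lid has been released and is leaning on the fingertip, with its edge near (290,295) and open by about 0.25 rad. I'll carry on along the arc.

```bash
python3 -m jog '[[[0.11,-0.01,0.14,0,0],[0.12,-0.01,0.13,0,0],[0.12,-0.01,0.11,0,0],[0.13,-0.01,0.10,0,0],[0.13,-0.01,0.09,0,0],[0.13,-0.01,0.08,0,0],[0.14,-0.01,0.07,0,0],[0.13,-0.01,0.06,0,0]]]'; python3 -m jog '[[[0.10,-0.01,0.09,0,0],[0.11,-0.01,0.08,0,0],[0.11,-0.01,0.07,0,0],[0.12,-0.01,0.07,0,0],[0.12,-0.01,0.06,0,0],[0.12,-0.01,0.05,0,0],[0.12,-0.01,0.05,0,0],[0.13,-0.01,0.04,0,0]]]'
```

```text
time: 6.85
ee_pos: [0.548, -0.0002, 0.142]
tcp_rot: [-177.3, 0.0, 84.1]
wrist_force: [0.5, -1.3, 0.5]
opening: -0.0002
grasp_force: 0.4
time: 7.65
ee_pos: [0.5944, -0.0042, 0.1675]
tcp_rot: [-177.3, 0.0, 84.1]
wrist_force: [1.2, -0.3, 0.8]
opening: -0.0001
grasp_force: 0.3
```

```bash
python3 -m jog '[[[0.12,-0.01,0.03,0,0],[0.12,-0.01,0.02,0,0],[0.12,-0.01,0.02,0,0],[0.12,-0.01,0.01,0,0],[0.12,-0.01,0,0,0],[0.12,-0.01,0,0,0],[0.12,-0.01,0,0,0],[0.12,-0.01,-0.01,0,0]]]'; python3 -m jog '[[[0.12,-0.01,0,0,0],[0.12,-0.01,0,0,0],[0.12,-0.01,0,0,0],[0.1,-0.01,0,0,0],[0.1,-0.01,0,0,0]]]'
python3 - <<'E'
from h import *
im=camera("side");cv2.imwrite("pics/s3.png",cv2.resize(im[60:390,170:410],None,fx=1.8,fy=1.8,interpolation=2))
cv2.imwrite("pics/t3.png",camera("top"))
E
```

```text
time: 8.45
ee_pos: [0.6424, -0.0083, 0.1708]
tcp_rot: [-177.3, 0.0, 84.1]
wrist_force: [0.9, -0.4, 0.9]
opening: -0.0001
grasp_force: 0.3
time: 8.95
ee_pos: [0.6702, -0.0107, 0.1708]
tcp_rot: [-177.3, 0.0, 84.1]
wrist_force: [0.3, -0.1, -0.0]
opening: 0.0001
grasp_force: 0.0
```

View pics/s3.png

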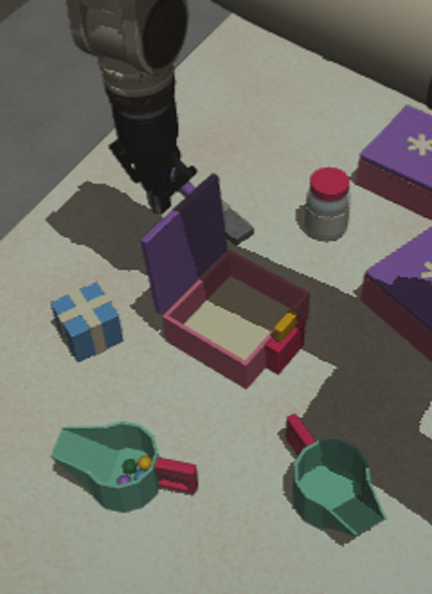

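The lid stands fully open against its stop at about (180,240), the box is empty and the jug hasn't moved. Next I raise the gripper and go over the jug's handle.

```bash
python3 -m jog '[[[0.1,0,0.8,0,0],[0,0,0.9,0,0],[-0.37,0.51,0,1,1],[-0.37,0.51,0,1,1],[-0.37,0.51,0,1,1],[-0.37,0.51,0,1,1],[-0.37,0.51,0,1,1],[-0.37,0.51,0,1,1]]]'; python3 -m jog '[[[-0.37,0.51,0,1,1],[-0.37,0.51,0,1,1],[-0.37,0.51,0,1,1],[-0.37,0.51,0,1,1],[0,0,-0.2,1,1],[0,0,-0.2,1,1],[0,0,-0.2,1,1],[0,0,-0.2,1,1]]]' >/dev/null;python3 -m jog '[[[0,0,-0.2,1,1],[0,0,-0.2,1,1],[0,0,-0.2,1,1],[0,0,-0.2,1,1],[0,0,-0.2,1,1],[0,0,-0.2,1,1],[0,0,-0.2,1,1],[0,0,-0.2,1,1]]]'; python3 -m jog '[[[0,0,0,0.8,1],[0,0,0,0,1]]]';  python3 - <<'E'
from h import *
from scipy.optimize import least_squares
cv2.imwrite("pics/t4.png",camera("top"));cv2.imwrite("pics/s4.png",camera("side"))
o=sensors.get_obs();print(o['ee_pos'],o['tcp_rot'],o['q'])
E
```

```text
time: 9.85
ee_pos: [0.5628, 0.1432, 0.256]
tcp_rot: [-177.3, 0.0, 114.3]
wrist_force: [0.1, -1.1, 0.3]
opening: 0.0848
grasp_force: 0.0
time: 11.45
ee_pos: [0.4897, 0.2443, 0.1356]
tcp_rot: [-177.3, 0.0, -165.7]
wrist_force: [0.2, -0.3, 0.4]
opening: 0.0854
grasp_force: 0.0
time: 11.65
ee_pos: [0.4896, 0.2442, 0.1357]
tcp_rot: [-177.3, 0.0, -161.8]
wrist_force: [0.6, -0.7, -1.0]
opening: 0.0857
grasp_force: 0.0
[0.48986831 0.24432024 0.13615629] [-1.77319852e+02  5.29322469e-02 -1.61984892e+02] [27.88663304  4.15509814 -1.35196209 84.90060323 -2.6495139   9.88219096]
```

```bash
python3 -m jog '[[[-0.08,0,-0.5,0,1],[0,0,-0.5,0,1],[0,0,-0.5,0,1],[0,0,-0.4,0,1],[0,0,-0.2,0,1],[0,0,0,0,1]]]' 20; python3 -m jog '[[[0,0,0,0,0],[0,0,0,0,0],[0,0,0,0,0],[0,0,0,0,0],[0,0,0,0,0],[0,0,0,0,0]]]' 20;python3 -m jog '[[[0,0,0.1,0,0],[0,0,0.1,0,0],[0,0,0.1,0,0],[0,0,0.1,0,0],[0,0,0,0,0],[0,0,0,0,0]]]';  python3 - <<'E'
from h import *
cv2.imwrite("pics/t5.png",camera("top"));im=camera("side");cv2.imwrite("pics/s5.png",cv2.resize(im[270:370,180:320],None,fx=5,fy=5,interpolation=2))
o=sensors.get_obs();print(o['torque'],o['wrist_force'],o['grasp_force'],o['opening'])
E
```

```text
time: 12.35
ee_pos: [0.4853, 0.244, 0.0299]
tcp_rot: [-177.3, -0.1, -161.9]
wrist_force: [-0.7, -0.3, 0.5]
opening: 0.0852
grasp_force: 0.0
time: 12.95
ee_pos: [0.486, 0.2446, 0.0313]
tcp_rot: [-177.3, 0.1, -161.9]
wrist_force: [-1.3, -0.2, 4.1]
opening: 0.0139
grasp_force: 19.5
time: 13.55
ee_pos: [0.4859, 0.2443, 0.0509]
tcp_rot: [-177.3, 0.0, -161.9]
wrist_force: [-1.0, 0.3, -2.4]
opening: 0.0137
grasp_force: 19.6
[0.03096502 0.23588981 0.00564935] [ 0.0122346  -0.50053468 -2.22980741] 19.63939033448696 0.013400217015399462
```

View pics/s5.png

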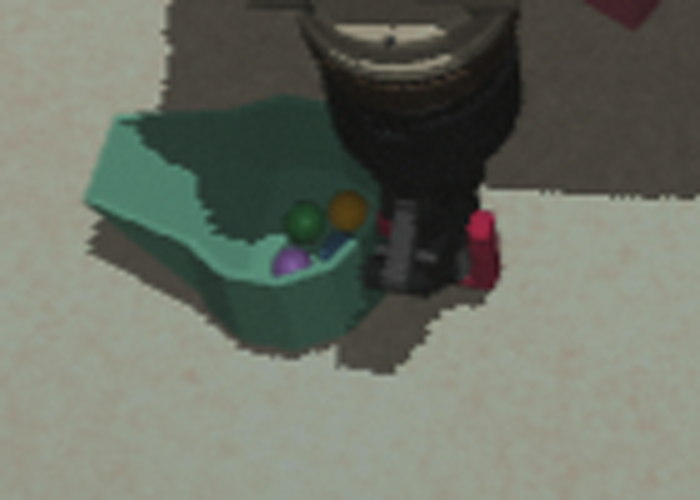

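Lifted at 20 N, the jug hangs level: the wrist carries its full weight and the shadow sits clear of the body. Friction therefore holds the pitch. The tool can't pitch, so I'll tip the jug by pressing its lip lightly on the lid's inner face, which the stop backs, and raising the handle from the front of the box. First I carry it there.

```bash
python3 -m jog '[[[0,0,0.3,0,0],[0,0,0.4,0,0],[0,0,0.5,0,0],[-0.1,0,0.4,-0.5,0],[-0.3,0,0.1,-0.9,0],[-0.4,0,0,-0.9,0],[-0.3,-0.1,0,-0.9,0],[-0.1,-0.3,0,-0.9,0]]]' 35; python3 -m jog '[[[0,-0.5,0,-0.7,0],[0,-0.6,0,0,0],[0,-0.6,0,0,0],[0,-0.6,0,0,0],[0,-0.6,0,0,0],[0,-0.6,0,0,0],[0,-0.5,0,0,0],[0,-0.3,0,0,0]]]';python3 -m jog '[[[0.2,0,0,0,0],[0.3,0,0,0,0],[0.1,0,0,0,0],[0,0,0,0,0],[0,0,0,0,0]]]';  python3 - <<'E'
from h import *
cv2.imwrite("pics/t6.png",camera("top"));im=camera("side");cv2.imwrite("pics/s6.png",cv2.resize(im[120:300,200:400],None,fx=3,fy=3,interpolation=2))
o=sensors.get_obs();print(o['ee_pos'],o['tcp_rot'],o['torque'],o['wrist_force'],o['grasp_force'],o['opening'])
E
```

```text
time: 14.45
ee_pos: [0.4248, 0.2249, 0.137]
tcp_rot: [-177.4, 0.1, 177.5]
wrist_force: [-0.1, 0.1, -1.4]
opening: 0.0132
grasp_force: 39.1
time: 15.25
ee_pos: [0.4258, 0.0077, 0.137]
tcp_rot: [-177.3, 0.1, 174.1]
wrist_force: [0.1, -0.0, -3.0]
opening: 0.0134
grasp_force: 39.1
time: 15.75
ee_pos: [0.4556, 0.0097, 0.1358]
tcp_rot: [-177.3, -0.0, 174.2]
wrist_force: [-0.3, 0.2, -2.2]
opening: 0.0134
grasp_force: 39.1
[0.45549777 0.00962722 0.13586644] [-1.77315422e+02  6.72247476e-03  1.74164365e+02] [0.08290882 0.07350676 0.01212547] [-0.25538241 -0.22209886 -1.78066159] 39.11331753828563 0.0132693446591662
```

View pics/s6.png

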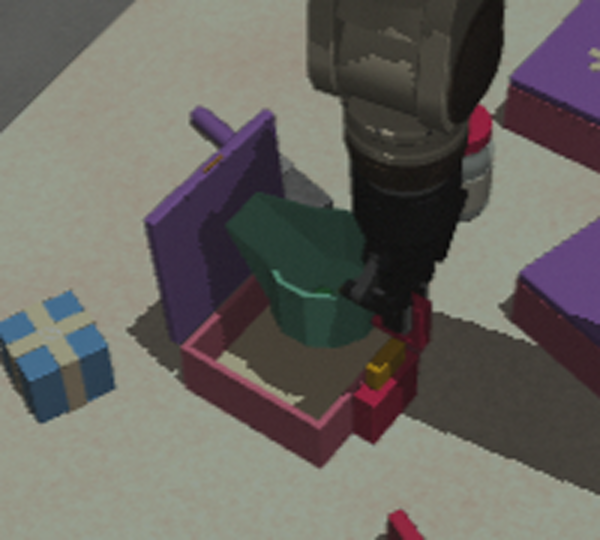

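Run:
```python
from h import *
for ph in(-10,0,10,20):
    a=np.radians(ph);l=.152*np.cos(a)+.012*np.sin(a);z=.012*np.cos(a)-.152*np.sin(a)
    P=[(.4555+l*.994+s*.107,.0097-l*.107+s*.994,.1546+z) for s in(.02,-.02)]
    print(ph,((proj("side",P)-[200,120])*3).round().tolist())
```

```text
-10 [[230.0, 198.0], [262.0, 167.0]]
0 [[227.0, 219.0], [259.0, 189.0]]
10 [[229.0, 242.0], [260.0, 212.0]]
20 [[236.0, 267.0], [266.0, 236.0]]
```

The jug is level, with its lip seen at (228,228) against (227,219) predicted, and about 22 mm short of the lid. I'll advance until it touches.

```bash
python3 -m jog '[[[0.2,-0.02,0,0,0],[0.14,-0.02,0,0,0],[0.04,0,0,0,0],[0.03,0,0,0,0],[0.02,0,0,0,0],[0,0,0,0,0]]]' 20; python3 -m jog '[[[0.03,0,0,0,0],[0.03,0,0,0,0],[0,0,0,0,0]]]'; python3 -c "
from h import *
o=sensors.get_obs();print(o['torque'],o['wrist_force'])"
```

```text
time: 16.45
ee_pos: [0.4774, 0.0073, 0.1357]
tcp_rot: [-177.3, 0.0, 174.1]
wrist_force: [-1.0, 0.1, -2.3]
opening: 0.0131
grasp_force: 39.1
time: 16.75
ee_pos: [0.4793, 0.0073, 0.1354]
tcp_rot: [-177.3, -0.1, 174.1]
wrist_force: [-6.9, 0.8, -1.9]
opening: 0.0134
grasp_force: 39.2
[ 0.13604204  1.21480209 -0.09287047] [-6.87272287  0.82997012 -1.85756779]
```

```bash
python3 -m jog '[[[0,0,0.1,0,0],[0.01,0,0.1,0,0],[0.01,0,0.1,0,0],[0.02,0,0.1,0,0],[0.02,0,0.1,0,0],[0,0,0,0,0]]]' 20;  python3 - <<'E'
from h import *
cv2.imwrite("pics/t7.png",camera("top"));im=camera("side");cv2.imwrite("pics/s7.png",cv2.resize(im[100:300,200:400],None,fx=3,fy=3,interpolation=2))
o=sensors.get_obs();print(o['ee_pos'],o['tcp_rot'],o['torque'],o['wrist_force'],o['grasp_force'],o['opening'])
E
```

```text
time: 17.35
ee_pos: [0.4819, 0.0076, 0.1607]
tcp_rot: [-177.3, -0.2, 174.2]
wrist_force: [-9.6, 3.3, -2.8]
opening: 0.0133
grasp_force: 38.7
[0.4818712  0.00767259 0.16040492] [-1.77336246e+02 -1.76438124e-01  1.74164346e+02] [0.50095774 1.72967728 0.03377923] [-7.78256282  2.40095283 -1.33516678] 38.80087150799227 0.013318047290533647
```

View pics/s7.png

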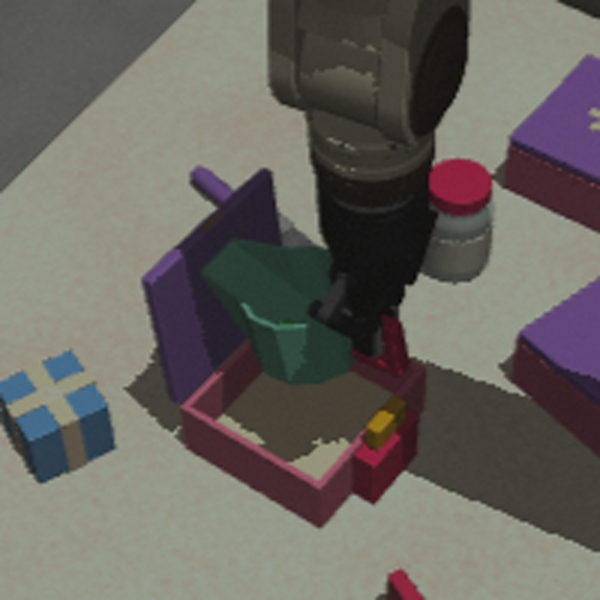

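The picture shows the lip against the lid at (205,270)–(245,240) in the crop. That was my last permitted view, so I'll measure the tilt numerically from here.

```bash
cat > tilt.py <<'E'
from h import *
from scipy.optimize import minimize_scalar
# jug points relative to grip (x fwd, y, z up)
ang=np.linspace(0,2*np.pi,24)
PTS=np.array([(72+44*np.cos(a),44*np.sin(a),z-50) for a in ang for z in(0,62)]+[(152,s*20,12) for s in(-1,1)])/1000
def jugpts(ph,o,pts=PTS):
    a=np.radians(ph);yaw=np.radians(o['tcp_rot'][2]+180)
    x=pts[:,0]*np.cos(a)+pts[:,2]*np.sin(a);z=-pts[:,0]*np.sin(a)+pts[:,2]*np.cos(a);y=pts[:,1]
    c,s=np.cos(yaw),np.sin(yaw);g=o['ee_pos']
    return np.c_[g[0]+c*x-s*y,g[1]+s*x+c*y,g[2]+.0187+z]
def green(im):
    h=cv2.cvtColor(cv2.GaussianBlur(im,(3,3),0),cv2.COLOR_BGR2HSV);return cv2.inRange(h,(65,60,25),(92,255,255))
def tilt(o,ims,win=60):
    sc=[]
    for ph in range(-10,100,3):
        s=[]
        for n,im in ims.items():
            P=proj(n,jugpts(ph,o));hull=cv2.convexHull(P.astype(np.float32)).astype(np.int32)
            m=np.zeros((400,640),np.uint8);cv2.fillConvexPoly(m,hull,1)
            W=np.zeros_like(m);allp=np.vstack([proj(n,jugpts(q,o)) for q in(-10,20,50,80)]);a,b=allp.min(0).astype(int)-8;c,d=allp.max(0).astype(int)+8
            W[max(b,0):d,max(a,0):c]=1
            g=(green(im)>0)&(W>0);s.append((g&(m>0)).sum()/max(1,(g|(m>0)).sum()))
        sc.append((np.mean(s),ph,np.round(s,2).tolist()))
    return sorted(sc,reverse=True)[:4]
def look(tag):
    ims={n:camera(n) for n in("top","side")}
    for n,i in ims.items(): cv2.imwrite(f"pics/{n}_{tag}.png",i)
    o=sensors.get_obs();print(round(o['time'],2),o['ee_pos'].round(4),o['tcp_rot'].round(1),"F",o['wrist_force'].round(1),"M",o['torque'].round(2),round(float(o['grasp_force']),1));print(tilt(o,ims))
    return o,ims
E
python3 - <<'E'
from tilt import *
o=sensors.get_obs();ims={"top":cv2.imread("pics/t7.png"),"side":cv2.imread("pics/side0.png")*0}
import re
ims={"top":cv2.imread("pics/t7.png")};print(tilt(o,ims))
big=cv2.imread("pics/s7.png");sm=np.zeros((400,640,3),np.uint8);sm[100:300,200:400]=cv2.resize(big,(200,200),interpolation=cv2.INTER_AREA)
print(tilt(o,{"side":sm}))
for ph in(-15,-10,-5,0,5,10,15): print(ph,((proj("side",jugpts(ph,o)[-2:])-[200,100])*3).round().tolist())
E
```

```text
[(np.float64(0.010147133434804667), 38, [0.01]), (np.float64(0.009921671018276762), 41, [0.01]), (np.float64(0.00986679822397632), 35, [0.01]), (np.float64(0.009718172983479106), 32, [0.01])]
[(np.float64(0.7505175983436853), 11, [0.75]), (np.float64(0.7379095163806553), 14, [0.74]), (np.float64(0.728382502543235), 8, [0.73]), (np.float64(0.6812865497076024), 5, [0.68])]
-15 [[235.0, 181.0], [202.0, 212.0]]
-10 [[232.0, 191.0], [199.0, 222.0]]
-5 [[230.0, 202.0], [197.0, 233.0]]
0 [[229.0, 214.0], [197.0, 244.0]]
5 [[229.0, 225.0], [198.0, 256.0]]
10 [[231.0, 238.0], [200.0, 268.0]]
15 [[234.0, 250.0], [203.0, 280.0]]
```

The tilt is about 11°, so the method works. I'll continue the arc around the lip.

```bash
python3 -m jog '[[[0.03,0,0.2,0,0],[0.05,0,0.2,0,0],[0.06,-0.01,0.2,0,0],[0.08,-0.01,0.2,0,0],[0.09,-0.01,0.2,0,0],[0.1,-0.01,0.19,0,0],[0.11,-0.01,0.18,0,0],[0,0,0,0,0]]]';  python3 - <<'E'
from tilt import *
o,ims=look("8");print(tilt(o,{"side":ims["side"]}))
E
```

```text
time: 18.25
ee_pos: [0.5096, 0.0051, 0.2301]
tcp_rot: [-177.3, 0.0, 174.2]
wrist_force: [-3.3, 1.2, -0.1]
opening: 0.0136
grasp_force: 40.1
18.35 [0.5092 0.0049 0.2292] [-177.3    0.   174.1] F [-3.7  0.7  0.1] M [0.3  0.66 0.03] 40.1
[(np.float64(0.3393583848633793), 41, [0.0, 0.68]), (np.float64(0.31765269796823886), 44, [0.0, 0.63]), (np.float64(0.3141853880773204), 38, [0.0, 0.63]), (np.float64(0.29291731180170544), 35, [0.0, 0.58])]
[(np.float64(0.6764705882352942), 41, [0.68]), (np.float64(0.6329884357881923), 44, [0.63]), (np.float64(0.6261574074074074), 38, [0.63]), (np.float64(0.5836597649692221), 35, [0.58])]
```

```bash
python3 -m jog '[[[-0.16,0.02,0,0,0],[0,0,-0.3,0,0],[0,0,-0.35,0,0],[0,0,-0.35,0,0],[0,0,-0.2,0,0],[0.06,0,0,0,0],[0.04,0,0,0,0],[0,0,0,0,0]]]';  python3 - <<'E'
from tilt import *
o,ims=look("9");print(tilt(o,{"side":ims["side"]}))
E
```

```text
time: 19.15
ee_pos: [0.5058, 0.0059, 0.1701]
tcp_rot: [-177.3, -0.0, 174.1]
wrist_force: [-5.6, -0.2, -0.5]
opening: 0.013
grasp_force: 40.2
19.25 [0.5058 0.0058 0.1701] [-177.3   -0.   174.1] F [-6.4  0.4 -0.3] M [ 0.15  1.53 -0.08] 40.1
[(np.float64(0.31318592453175265), 44, [0.0, 0.63]), (np.float64(0.31079705420773013), 41, [0.0, 0.62]), (np.float64(0.2917117411680446), 38, [0.0, 0.58]), (np.float64(0.29123093704930597), 47, [0.0, 0.58])]
[(np.float64(0.6253263707571801), 44, [0.63]), (np.float64(0.6205583756345178), 41, [0.62]), (np.float64(0.5824108241082411), 38, [0.58]), (np.float64(0.5813802083333334), 47, [0.58])]
```

```bash
python3 -m jog '[[[0.13,-0.01,0.16,0,0],[0.14,-0.01,0.16,0,0],[0.15,-0.02,0.15,0,0],[0.16,-0.02,0.14,0,0],[0.16,-0.02,0.13,0,0],[0.17,-0.02,0.12,0,0],[0.18,-0.02,0.11,0,0],[0.18,-0.02,0.1,0,0]]]';  python3 - <<'E'
from tilt import *
o,ims=look("10")
hsv=cv2.cvtColor(ims["side"],cv2.COLOR_BGR2HSV)
E
```

```text
time: 20.05
ee_pos: [0.5702, -0.0011, 0.2238]
tcp_rot: [-177.3, 0.0, 174.1]
wrist_force: [-2.7, 1.3, -2.9]
opening: 0.0134
grasp_force: 41.7
20.15 [ 0.5708 -0.0012  0.2239] [-1.773e+02  1.000e-01  1.741e+02] F [-1.4 -0.  -1.6] M [ 0.08  0.37 -0.03] 42.0
[(np.float64(0.3460561218387791), 71, [0.01, 0.68]), (np.float64(0.3425572439372802), 74, [0.02, 0.67]), (np.float64(0.3329632732570377), 77, [0.02, 0.65]), (np.float64(0.32650898688267316), 80, [0.02, 0.63])]
```

The tilt is about 73°. I'll back off so the beads can drop into the box.

```bash
python3 -m jog '[[[-0.08,0.01,-0.2,0,0],[-0.1,0.01,-0.2,0,0],[-0.12,0.01,0,0,0],[-0.15,0.02,0,0,0],[-0.15,0.02,0,0,0],[-0.1,0.01,0,0,0],[0,0,0,0,0],[0,0,0,0,0]]]';  python3 - <<'E'
from tilt import *
o,ims=look("11")
def blobs(im,n):
    h=cv2.cvtColor(im,cv2.COLOR_BGR2HSV)
    # box interior polygon
    c,s=np.cos(np.radians(-6.1)),np.sin(np.radians(-6.1))
    B=lambda x,y,z:(.5505+c*x-s*y,-.0013+s*x+c*y,z)
    poly=proj(n,[B(x,y,.006) for x,y in((.064,.069),(.064,-.069),(-.064,-.069),(-.064,.069))]).astype(np.int32)
    m=np.zeros(im.shape[:2],np.uint8);cv2.fillConvexPoly(m,poly,255)
    for nm,lo,hi in(("red",(168,120,50),(180,255,255)),("gold",(15,130,60),(30,255,255)),("blue",(98,90,40),(118,255,255)),("lilac",(125,70,40),(155,255,255)),("green",(45,100,20),(82,255,130))):
        k=cv2.inRange(h,lo,hi)&m;N,_,st,ce=cv2.connectedComponentsWithStats(k)
        print(n,nm,[(int(st[i,4]),ce[i].round().tolist()) for i in range(1,N) if st[i,4]>12])
for n in ims: blobs(ims[n],n)
E
```

```text
time: 20.95
ee_pos: [0.535, 0.0029, 0.2032]
tcp_rot: [-177.3, 0.1, 174.1]
wrist_force: [-0.0, 0.3, -2.2]
opening: 0.0135
grasp_force: 41.9
21.05 [0.5351 0.0028 0.2029] [-177.3    0.   174.1] F [-0.9 -0.3 -1.1] M [ 0.06 -0.05  0.01] 41.9
[(np.float64(0.33386987461877327), 74, [0.01, 0.65]), (np.float64(0.3274353594780831), 77, [0.01, 0.64]), (np.float64(0.3272577865648243), 71, [0.01, 0.64]), (np.float64(0.316898013411608), 80, [0.01, 0.62])]
top red []
top gold [(14, [316.0, 201.0])]
top blue []
top lilac []
top green []
side red [(33, [295.0, 243.0]), (44, [320.0, 252.0])]
side gold [(23, [311.0, 227.0]), (126, [328.0, 240.0])]
side blue [(27, [287.0, 226.0])]
side lilac [(23, [276.0, 240.0])]
side green [(14, [299.0, 215.0]), (24, [302.0, 242.0])]
```

The side view shows all five beads on the box floor: red (295,243), gold (311,227), blue (287,226), lilac (276,240) and green (302,242). I'll carry the jug over to the open counter at y ≈ 0.27 and check the beads again.

```bash
python3 -m jog '[[[0,0,0.4,0,0],[0,0,0.5,0,0],[-0.4,0,0.4,0,0],[-0.5,0.1,0,0,0],[-0.5,0.4,0,0,0],[-0.4,0.6,0,0,0],[0,0.7,0,0,0],[0,0.7,0,0,0]]]'; python3 -m jog '[[[0,0.7,0,0,0],[0,0.7,0,0,0],[0.3,0.6,0,0,0],[0.5,0.5,-0.3,0,0],[0.5,0.3,-0.5,0,0],[0.5,0,-0.5,0,0],[0,0,-0.4,0,0],[0,0,0,0,0]]]'
python3 - <<'E'
from tilt import *
o,ims=look("12")
im=ims["top"];h=cv2.cvtColor(im,cv2.COLOR_BGR2HSV)
c,s=np.cos(np.radians(-6.1)),np.sin(np.radians(-6.1))
for n in ims:
    h=cv2.cvtColor(ims[n],cv2.COLOR_BGR2HSV)
    poly=proj(n,[(.5505+c*x-s*y,-.0013+s*x+c*y,.012) for x,y in((.064,.069),(.064,-.069),(-.064,-.069),(-.064,.069))]).astype(np.int32)
    m=np.zeros((400,640),np.uint8);cv2.fillConvexPoly(m,poly,255)
    k=cv2.inRange(h,(0,75,25),(180,255,255))&m;N,_,st,ce=cv2.connectedComponentsWithStats(k)
    for i in range(1,N):
        if st[i,4]>8:
            p=back(n,[ce[i]],.015)[0];d=p[:2]-[.5505,-.0013];print(n,int(st[i,4]),ce[i].round(),"box xy mm",(1000*np.array([c*d[0]+s*d[1],-s*d[0]+c*d[1]])).round(),"hsv",h[_==i].mean(0).round())
E
```

```text
time: 21.85
ee_pos: [0.4446, 0.1289, 0.2683]
tcp_rot: [-177.3, 0.1, 174.1]
wrist_force: [0.4, 0.1, -0.3]
opening: 0.0137
grasp_force: 41.9
time: 22.65
ee_pos: [0.5343, 0.2673, 0.1789]
tcp_rot: [-177.1, -0.3, 174.1]
wrist_force: [-0.1, 0.1, -2.3]
opening: 0.0138
grasp_force: 41.9
22.75 [0.5347 0.2677 0.1831] [-177.3   -0.   174.1] F [-0.3 -0.4 -1.8] M [0.07 0.02 0.04] 41.9
[(np.float64(0.4589908332665204), 74, [0.3, 0.61]), (np.float64(0.4572356178290213), 77, [0.31, 0.6]), (np.float64(0.4453549191552061), 80, [0.31, 0.58]), (np.float64(0.4316100911118721), 83, [0.3, 0.56])]
top 21 [305. 182.] box xy mm [ 56. -10.] hsv [102.  86. 107.]
top 32 [318. 204.] box xy mm [  2. -47.] hsv [ 21. 138. 114.]
top 31 [288. 207.] box xy mm [-12.  27.] hsv [158. 143. 106.]
top 20 [295. 208.] box xy mm [-13.   8.] hsv [58. 84. 68.]
top 11 [270. 212.] box xy mm [-29.  70.] hsv [40. 89. 52.]
top 29 [274. 225.] box xy mm [-61.  56.] hsv [117.  88.  77.]
top 21 [295. 228.] box xy mm [-63.   4.] hsv [110.  91.  82.]
side 880 [301. 246.] box xy mm [-12.  22.] hsv [147. 124.  92.]
side 42 [312. 227.] box xy mm [  1. -46.] hsv [ 22. 175. 134.]
side 71 [302. 246.] box xy mm [-13.  19.] hsv [117. 141. 105.]
```

```bash
python3 -m jog '[[[0,0,-0.4,0,0],[0,0,-0.4,0,0],[0,0,-0.2,0,0],[0,0,-0.1,0,0],[0,0,-0.06,0,0],[-0.02,0,-0.04,0,0],[0,0,0,0,0]]]'; python3 -m jog '[[[-0.19,0.02,-0.09,0,0],[-0.18,0.02,-0.1,0,0],[-0.17,0.02,-0.12,0,0],[0,0,0,0,0]]]'
python3 - <<'E'
from tilt import *
look("13")
E
```

```text
time: 23.45
ee_pos: [0.534, 0.2679, 0.1234]
tcp_rot: [-177.3, 0.1, 174.1]
wrist_force: [-0.0, 0.6, -2.1]
opening: 0.0135
grasp_force: 41.8
time: 23.85
ee_pos: [0.506, 0.271, 0.1089]
tcp_rot: [-177.4, 0.1, 174.2]
wrist_force: [-4.2, -1.7, 8.7]
opening: 0.0133
grasp_force: 42.3
23.95 [0.5064 0.271  0.109 ] [-1.774e+02  1.000e-01  1.742e+02] F [-3.1 -1.3  8.1] M [-0.34  0.68 -0.08] 42.2
[(np.float64(0.42460012461518915), 71, [0.26, 0.59]), (np.float64(0.4018164173328601), 68, [0.28, 0.53]), (np.float64(0.4005138692255257), 74, [0.25, 0.55]), (np.float64(0.37695413831449204), 77, [0.23, 0.52])]
```

```bash
python3 -m jog '[[[-0.2,0.02,-0.08,0,0],[-0.2,0.02,-0.1,0,0],[-0.18,0.02,-0.13,0,0],[-0.17,0.02,-0.15,0,0],[-0.15,0.01,-0.16,0,0],[0,0,0,0,0]]]'
python3 - <<'E'
from tilt import *
look("14")
E
```

```text
time: 24.55
ee_pos: [0.4622, 0.2775, 0.0832]
tcp_rot: [-177.7, 0.4, 174.2]
wrist_force: [-7.4, 5.4, 19.8]
opening: 0.0133
grasp_force: 48.9
24.65 [0.4622 0.2778 0.0806] [-177.7    0.3  174.2] F [-6.4  5.9 18.1] M [1.57 0.75 0.27] 46.8
[(np.float64(0.37244335783780164), 41, [0.31, 0.43]), (np.float64(0.3704519249052955), 38, [0.31, 0.43]), (np.float64(0.363179878546803), 44, [0.32, 0.4]), (np.float64(0.3491633449462243), 35, [0.29, 0.41])]
```

```bash
python3 -m jog '[[[-0.12,0.01,-0.05,0,0],[-0.12,0.01,-0.06,0,0],[-0.11,0.01,-0.07,0,0],[-0.1,0.01,-0.08,0,0],[-0.1,0.01,-0.09,0,0],[0,0,0,0,0]]]'
python3 - <<'E'
from tilt import *
look("15")
E
```

```text
time: 25.25
ee_pos: [0.4333, 0.2777, 0.0579]
tcp_rot: [-177.3, -0.1, 174.2]
wrist_force: [-0.5, 1.1, 2.7]
opening: 0.0136
grasp_force: 40.4
25.35 [0.4337 0.2777 0.0584] [-1.773e+02 -1.000e-01  1.742e+02] F [-1.4  1.4  1.6] M [0.25 0.08 0.  ] 40.2
[(np.float64(0.44117241142989483), 23, [0.39, 0.49]), (np.float64(0.4395819958380037), 20, [0.39, 0.49]), (np.float64(0.4253593628593628), 26, [0.4, 0.46]), (np.float64(0.4225936829959591), 17, [0.38, 0.46])]
```

```bash
python3 -m jog '[[[-0.1,0.01,-0.1,0,0],[-0.1,0.01,-0.1,0,0],[-0.09,0.01,-0.11,0,0],[-0.08,0.01,-0.11,0,0],[-0.06,0.01,-0.1,0,0],[0,0,-0.01,0,0],[0,0,0,0,0]]]'
python3 - <<'E'
from tilt import *
look("16")
E
```

```text
time: 26.05
ee_pos: [0.412, 0.28, 0.032]
tcp_rot: [-177.3, -0.0, 174.1]
wrist_force: [-2.3, -2.5, 5.4]
opening: 0.0135
grasp_force: 40.5
26.15 [0.412 0.28  0.032] [-1.773e+02 -1.000e-01  1.741e+02] F [-2.8 -2.9  4.7] M [-0.45  0.32 -0.15] 40.5
[(np.float64(0.4443072018218047), 5, [0.35, 0.54]), (np.float64(0.4422171717542809), 8, [0.35, 0.53]), (np.float64(0.43741126096057903), 2, [0.35, 0.53]), (np.float64(0.4334620427373115), -4, [0.34, 0.52])]
```

Nearly flat. I'll open a little so the jug settles, then fully, and retreat straight up.

```bash
python3 -m jog '[[[0,0,0,0,0.25],[0,0,0,0,0.3],[0,0,0,0,0.5],[0,0,0,0,0.7],[0,0,0,0,0.7],[0,0,0.2,0,0.7],[0,0,0.5,0,0.7],[0,0,0.8,0,0.7]]]'; python3 -m jog '[[[0,0,0.9,0,0.7],[-0.5,0,0.6,0,0.7],[-1,0.3,0,0,0.7],[-0.8,0.3,0,0,0.7],[0,0,0,0,0.7],[0,0,0,0,0.7]]]'
python3 - <<'E'
from tilt import *
ims={n:camera(n) for n in("top","side")}
for n,i in ims.items(): cv2.imwrite(f"pics/{n}_17.png",i)
o=sensors.get_obs();print(o['ee_pos'],o['opening'])
# jug upright fit: position, yaw and tilt free by hull IoU
from scipy.optimize import differential_evolution
G={n:green(i)>0 for n,i in ims.items()}
def cost(v):
    g=np.array([v[0],v[1],v[2]-.0187]);oo=dict(ee_pos=g,tcp_rot=[0,0,v[3]+180]);t=0
    for n in G:
        P=proj(n,jugpts(v[4],oo));m=np.zeros((400,640),np.uint8);cv2.fillConvexPoly(m,cv2.convexHull(P.astype(np.float32)).astype(np.int32),1)
        W=cv2.dilate(m,np.ones((25,25)));g_=G[n]&(W>0);t+=(g_&(m>0)).sum()/max(1,(g_|(m>0)).sum())
    return -t
r=differential_evolution(cost,[(.39,.43),(.26,.30),(.03,.08),(-20,10),(-20,30)],maxiter=25,popsize=8,seed=1);print("jug grip xyz,yaw,pitch",r.x.round(3),r.fun)
c,s=np.cos(np.radians(-6.1)),np.sin(np.radians(-6.1))
for n in ims:
    h=cv2.cvtColor(ims[n],cv2.COLOR_BGR2HSV)
    poly=proj(n,[(.5505+c*x-s*y,-.0013+s*x+c*y,.012) for x,y in((.062,.067),(.062,-.067),(-.062,-.067),(-.062,.067))]).astype(np.int32)
    m=np.zeros((400,640),np.uint8);cv2.fillConvexPoly(m,poly,255)
    for nm,lo,hi in(("red",(158,110,40),(180,255,255)),("gold",(15,120,60),(30,255,255)),("blue",(95,80,40),(116,255,255)),("lilac",(118,60,40),(157,255,255)),("green",(35,80,20),(85,255,130))):
        k=cv2.inRange(h,lo,hi)&m;N,_,st,ce=cv2.connectedComponentsWithStats(k)
        for i in range(1,N):
            if st[i,4]>8: p=back(n,[ce[i]],.015)[0];d=p[:2]-[.5505,-.0013];print(n,nm,int(st[i,4]),ce[i].round(),(1000*np.array([c*d[0]+s*d[1],-s*d[0]+c*d[1]])).round())
# bystanders moved? compare windows with first pictures
for n,w in(("top",dict(jar=(190,225,378,415),carton=(112,156,234,276),brush=(108,178,348,384))),("side",dict(carton=(215,262,196,240),brush=(152,196,260,314),jar=(150,195,336,368)))):
    a=cv2.imread(f"pics/{n}0.png")
    for q,(y0,y1,x0,x1) in w.items():
        A,Bm=[cv2.cvtColor(cv2.GaussianBlur(i[y0:y1,x0:x1],(3,3),0),6).astype(np.float32) for i in(a,ims[n])]
        print(n,q,np.round(cv2.phaseCorrelate(A,Bm,cv2.createHanningWindow(A.shape[::-1],cv2.CV_32F)),2))
E
```

```text
time: 26.95
ee_pos: [0.4118, 0.2796, 0.1069]
tcp_rot: [-177.2, -0.1, 174.1]
wrist_force: [1.6, 0.1, 0.2]
opening: 0.0599
grasp_force: 0.0
time: 27.55
ee_pos: [0.2995, 0.3101, 0.1832]
tcp_rot: [-177.4, 0.1, 174.3]
wrist_force: [0.1, -0.3, -0.8]
opening: 0.0596
grasp_force: 0.0
[0.30053194 0.30962695 0.18266696] 0.05990209404423974
jug grip xyz,yaw,pitch [ 0.405  0.283  0.033 -9.147 -5.154] -1.2249821607412628
top red 26 [288. 207.] [-12.  27.]
top gold 30 [318. 204.] [  2. -47.]
top blue 16 [305. 182.] [ 57. -10.]
top lilac 20 [283. 182.] [51. 47.]
top green 14 [295. 208.] [-13.   7.]
side red 134 [281. 249.] [22. 56.]
side blue 30 [287. 227.] [55. -9.]
side lilac 14 [275. 240.] [52. 43.]Traceback (most recent call last):
  File "<stdin>", line 29, in <module>
    return _wrapfunc(a, 'round', decimals=decimals, out=out)
    return _wrapit(obj, method, *args, **kwds)
    conv = _array_converter(obj)
ValueError: setting an array element with a sequence. The requested array has an inhomogeneous shape after 1 dimensions. The detected shape was (2,) + inhomogeneous part.
```

All five beads are in the box, and lilac agrees in both views at (51,47) mm. The jug fit is coarse, so I'll calibrate the mask on the first pictures and check the bystanders.

Run:
```python
from tilt import *
from scipy.optimize import differential_evolution
def mask(im):
    h=cv2.cvtColor(cv2.GaussianBlur(im,(3,3),0),cv2.COLOR_BGR2HSV);m=cv2.inRange(h,(55,45,15),(95,255,255));return cv2.morphologyEx(m,cv2.MORPH_CLOSE,np.ones((7,7)))>0
def run(tag,bd):
    f={"0":"pics/%s0.png","17":"pics/%s_17.png"}[tag];G={n:mask(cv2.imread(f%n)) for n in("top","side")}
    def cost(v,full=0):
        oo=dict(ee_pos=np.array([v[0],v[1],v[2]-.0187]),tcp_rot=[0,0,v[3]+180]);t=[]
        for n in G:
            m=np.zeros((400,640),np.uint8)
            P=jugpts(v[4],oo)
            for Q in(P[:-2],np.vstack([P[-2:],P[[2,3,46-46,1,44,45]]]),):
                cv2.fillConvexPoly(m,cv2.convexHull(proj(n,Q).astype(np.float32)).astype(np.int32),1)
            cv2.fillConvexPoly(m,cv2.convexHull(proj(n,P).astype(np.float32)).astype(np.int32),1)
            W=cv2.dilate(m,np.ones((21,21)));g=G[n]&(W>0);t.append((g&(m>0)).sum()/max(1,(g|(m>0)).sum()))
        return t if full else -sum(t)
    r=differential_evolution(cost,bd,maxiter=30,popsize=8,seed=1);print(tag,r.x.round(3),cost(r.x,1))
run("0",[(.46,.51),(.22,.27),(.03,.08),(0,30),(-20,30)])
run("17",[(.38,.44),(.25,.31),(.03,.08),(-25,15),(-20,30)])
for n,w in(("top",dict(jar=(190,225,378,415),carton=(112,156,234,276),brush=(108,178,348,384))),("side",dict(carton=(215,262,196,240),brush=(152,196,260,314),jar=(150,195,336,368)))):
    a=cv2.imread(f"pics/{n}0.png");b=cv2.imread(f"pics/{n}_17.png")
    for q,(y0,y1,x0,x1) in w.items():
        r=cv2.matchTemplate(b[y0-10:y1+10,x0-10:x1+10],a[y0:y1,x0:x1],cv2.TM_CCOEFF_NORMED);_,v,_,l=cv2.minMaxLoc(r);print(n,q,round(v,3),l)
```

```text
Traceback (most recent call last):
  File "h.py", line 5, in proj
    p=camera_params(n);Ti=np.linalg.inv(np.array(p['T']))
ValueError: time passes only in moves, steps and waits
```

```bash
sed -i 's/^from workcell.*/from workcell import sensors,camera,camera_params as _cp\nfrom functools import lru_cache\ncamera_params=lru_cache(None)(_cp)/' h.py
python3 - <<'E'
from tilt import *
from scipy.optimize import differential_evolution
def mask(im):
    h=cv2.cvtColor(cv2.GaussianBlur(im,(3,3),0),cv2.COLOR_BGR2HSV);m=cv2.inRange(h,(55,45,15),(95,255,255));return cv2.morphologyEx(m,cv2.MORPH_CLOSE,np.ones((7,7)))>0
def run(f,bd):
    G={n:mask(cv2.imread(f%n)) for n in("top","side")}
    def cost(v,full=0):
        P=jugpts(v[4],dict(ee_pos=np.array([v[0],v[1],v[2]-.0187]),tcp_rot=[0,0,v[3]+180]));t=[]
        for n in G:
            m=np.zeros((400,640),np.uint8);cv2.fillConvexPoly(m,cv2.convexHull(proj(n,P).astype(np.float32)).astype(np.int32),1)
            W=cv2.dilate(m,np.ones((21,21)));g=G[n]&(W>0);t.append((g&(m>0)).sum()/max(1,(g|(m>0)).sum()))
        return t if full else -sum(t)
    r=differential_evolution(cost,bd,maxiter=30,popsize=8,seed=1);print(f,r.x.round(3),cost(r.x,1))
run("pics/%s0.png",[(.46,.51),(.22,.27),(.03,.08),(0,30),(-20,30)])
run("pics/%s_17.png",[(.38,.44),(.25,.31),(.03,.08),(-25,15),(-20,30)])
for n,w in(("top",dict(jar=(190,225,378,415),carton=(112,156,234,276),brush=(108,178,348,384))),("side",dict(carton=(215,262,196,240),brush=(152,196,260,314),jar=(150,195,336,368)))):
    a=cv2.imread(f"pics/{n}0.png");b=cv2.imread(f"pics/{n}_17.png")
    for q,(y0,y1,x0,x1) in w.items():
        r=cv2.matchTemplate(b[y0-10:y1+10,x0-10:x1+10],a[y0:y1,x0:x1],cv2.TM_CCOEFF_NORMED);_,v,_,l=cv2.minMaxLoc(r);print(n,q,round(v,3),l)
E
```

```text
pics/%s0.png [ 0.487  0.241  0.037 21.096 -4.824] [np.float64(0.8473895582329317), np.float64(0.9463028169014085)]
pics/%s_17.png [  0.406   0.284   0.043 -10.248  -1.063] [np.float64(0.865500273373428), np.float64(0.9143835616438356)]
top jar 0.988 (10, 10)
top carton 0.826 (10, 10)
top brush 0.983 (10, 10)
side carton 0.999 (10, 10)
side brush 0.372 (0, 2)
side jar 0.049 (20, 0)
```

```bash
python3 -c "
from workcell import ticket
print(ticket.job_done())"
```

```text
the job is handed in; nothing more can be done
None
```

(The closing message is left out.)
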